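Set the packing jig to a carton length and lock its stop leg

ROBOT

A 6-joint arm with a two-finger parallel gripper is mounted at the origin on the work surface. World frame = base frame: x ahead of the robot, y to its left, z up, the work surface at z = 0. Lengths are in m, angles in rad, forces in N, time in s.
With the tool pointing down it reaches from about 0.35 to 0.85 m from the base axis. Payload 8.1 kg.
Tool frame: the origin (TCP) lies midway between the tips of the shut fingers; the grasp point (between the pads) lies 19 mm behind it; z points along the fingers, y is the line along which they close (so a half turn about z gives the same grasp; the last joint's range is limited). The gripper opens to 93 mm and grips with 3 to 60 N. Pads are 15 mm wide; open, the fingers measure 128 mm over their backs; the gripper's body (75 mm by 188 mm) begins 65 mm behind the grasp point.
Start: joints at [1.025, 0.13, 1.488, -0, 1.523, -0.085], TCP at [0.267, 0.537, 0.219] pointing down, gripper open.
Joint ranges: [-2.96, 2.96], [-0.89, 2.26], [0.02, 2.5], [-1.34, 4.48], [0, 2.73], [-2.66, 2.66]. Speed limits (rad/s): [2.39, 2.39, 2.79, 3.14, 3.14, 3.14].

INTERFACE

Orientations are given as a rotation vector (axis times angle).
In Python, from plant import read_state, read_camera, camera_model, close_job gives the robot as it stands. The module is installed in compiled form; this text tells all that it offers.
- The arm moves only by the tool carry_out, never from a script. Its argument "moves" is a list of rows, each an object of numbers: "jaw": the finger opening in m, from 0 to 0.093; "dx", "dy", "dz": the shift along the tool's x, y, z in m; "yaw": the turn about the tool's z in rad. In form: [{"jaw": .., "dx": .., "dy": .., "dz": .., "yaw": ..}, ...]. A call has 1 to 8 rows; each row shifts and turns the commanded pose from where the row before left it, along the tool's axes as they then stand; what a row does not reach is not made up. A row lasts 1/8 s, in which the tool goes at most 62.5 mm and 10.7 degrees, less where a joint would pass 70% of its speed; a pose out of reach is approached as far as the arm can. A call is refused whole if a number of a shift passes 0.0625 or a number of a turn 0.188, either way. A call with a gripper value outside its range is refused whole. The fingers move at their own pace and stop on an object; "grip_force" is the grip in N (left out, the last holds). Time passes only in rows, so rows that do not move let the fingers close. It gives the time, the measured TCP pose, the force, the opening and the grip force at its end, in the units of the state.
- read_state(): the state, without advancing time (a new reading comes with each control period).
- read_camera(name): name is "side" or "top"; returns the picture (480x640x3 uint8, red, green, blue); there is no depth.
- camera_model(name): a dict with "camera_matrix" (3x3 intrinsics, pixels), "view" (4x4, takes a point from world to camera coordinates). Camera axes: x right, y up, looking along -z (the intrinsics and any distortion apply to the point x, -y, -z); pixel columns grow to the right and rows downward; lengths in m; the calibration is good to about 2 mm. A picture is of the moment at which its call begins. camera_model takes no time and is no camera call.
- close_job(): hands the job in; it is judged then, once.
The state is a dict: "t": time; "q": joint angles; "dq": joint speeds; "joint_torque": joint torques, N m; "tool_pos": TCP position; "orientation": TCP orientation; "force": force on the tool from outside, world axes, zero at the start; "wrist_torque": the same for the moment, N m; "opening": finger opening in m; "gripper_force": force on a finger pad.
Only numpy, scipy, OpenCV 4.12 (cv2) and the standard library are available. Lean on these libraries where they do the work, as an engineer would, in place of code of your own. Each camera call takes 0.05 s, during which the arm holds its last target. There are 200 camera calls.

TASK

Push the tray of tins along the bench into the yellow taped outline, square against the green fence, while the blue stop leg is still parked. Then take the stop leg by its black post, draw it along the rail until its white pointer is at the red length mark and only then, keeping it there, press its red cam lever fully down. Finish while still holding the leg at the mark by its post: it is spring-loaded and must not be let go; do not lift the tray, and leave the loose tins and the tape roll alone.

Things in the scene. Friction and masses are not known exactly. Their poses are not given: they have to be found in the camera images.
- jig: Fixed aluminium rail on the bench, 44 wide (x) x 450 long (y) x 24 mm high, black end blocks to y +-239 mm and 32 mm high. Origin: centre of its underside on the bench. Its y axis runs along the rail, its x axis across it, away from the robot; it is turned on the bench by up to 0.15 rad.
- stop_leg (a joint): Travel of the blue stop leg along jig +y, in m: 0 = parked (post centre at jig y -170 mm), 0.26 = far end. A spring of 2.4 to 3.5 N always pulls it back to 0, also with the lever closed (the clamping is not simulated). Its blue carriage is 80 (x) x 72 (y) mm, top face 40 mm above the bench, from 35 mm on the robot's side of the post centre to 45 mm beyond it.
- stop_arm (a point): Free end of the stop leg's aluminium stop arm, on its front (+y) face, 21 mm above the bench: 155 mm from the post centre towards the robot (-x) and 32 mm ahead (+y) of it. The arm is 10 mm thick, spans 8 to 34 mm above the bench and moves with the leg.
- grip_post (a point): Upright black grip post on the stop leg's carriage, 24 (x) x 16 (y) x 55 mm high. This point: centre of its foot, 40 mm above the bench, over the rail's centre line (jig x = 0); its top is 95 mm above the bench. Axes as the jig's. Grip it across its 16 mm, fingers to its +y and -y sides; nothing but the lever is within 34 mm of it on those sides.
- leg_pointer (a point): End of the white pointer on the carriage, at the same jig y as the post's centre and 60 mm beyond it in jig x, 40 mm above the bench.
- cam_lever (a joint): Angle of the red cam lever, rad: 0 = closed, flat; starts open at 0.45 to 0.55. It turns about a line along y, 32 mm beyond the post centre and 46 mm above the bench; the robot-side end is raised when open. It stays at any angle; about 8 N downward beside the post (0.25 N m) moves it.
- lever_tip (a point): Middle of the lever's cross bar, upper face, 66 mm from the hinge. The lever is a 6 mm thick fork: two arms 11 to 34 mm either side of the post centre in y. Their top is 49 mm above the bench when closed; at 0.55 rad 70 mm beside the post centre, 77 mm 12 mm nearer the robot. Fingertips either side of the post, moved down along it to 49 mm, press both arms shut.
- template: Fixed carton template set across the rail: a green fence 45 mm high, a yellow taped outline on the bench, and a white scale strip (10 mm high) on the far side of the rail. Origin: on the bench, where the tray's origin belongs when flush against the fence. Axes parallel to the jig's; origin at jig x = -85 mm. The fence's face is at its y = +50 mm, 125 mm long in x.
- length_mark (a point): Red length mark on the white strip, 145 mm in x and -92 mm in y from the template's origin, 11 mm above the bench. The leg is at length when leg_pointer has the same y as this mark in the jig's axes (they differ 0 in x). The stop arm then stands 10 mm clear of a flush tray.
- tray: Loose cardboard tray with nine small tins fixed in it, 105 (x) x 100 (y) x 50 mm high (cardboard wall 34 mm high), about 0.3 to 0.6 kg. Origin: centre of its underside. Starts beside the rail between the parked leg and the fence, with its axes within about 0.15 rad of the jig's; it has to move 55 to 140 mm along the jig's +y. It is too wide to grip.
- blue_tin: Bystander, loose tin with a blue band, 72 mm across, 40 mm high; origin: centre of its underside.
- yellow_tin: Bystander, loose tin with a yellow band, 72 mm across, 40 mm high; origin: centre of its underside.
- tape_roll: Bystander, loose amber roll of tape lying flat, 100 mm across, 48 mm high; origin: centre of its underside.

How it is judged:
On the way, in this order (a step that is already met when the one before it is completed fails the run):
1. the tray lies in the outline against the fence, the stop leg still parked (x of tray in the frame of template between -0.02 and 0.02 m and y of tray in the frame of template between -0.01 and 0.01 m and angle between the x axis of tray and the x axis of template, either way round below 0.12 rad and value of joint stop_leg below 0.03 m), for 0.2 s.
2. the stop leg is held by its post at the length mark, the lever still open (y of leg_pointer in the frame of length_mark between -0.006 and 0.006 m and contact force between the fingers and black_post above 1 N and value of joint cam_lever above 0.35 rad), for 0.2 s.
At the end, for the whole second after the job is handed in: tray within 10 mm along and 20 mm across the rail of the outline's middle, square within 0.12 rad; pointer within 6 mm of the mark; lever within 0.07 rad of closed; fingers press the post with over 1 N; bystanders within 20 mm of their start (x of tray in the frame of template between -0.02 and 0.02 m and y of tray in the frame of template between -0.01 and 0.01 m and angle between the x axis of tray and the x axis of template, either way round below 0.12 rad and y of leg_pointer in the frame of length_mark between -0.006 and 0.006 m and contact force between the fingers and black_post above 1 N and value of joint cam_lever below 0.07 rad and distance of each of blue_tin, yellow_tin, tape_roll from where it was at the start of the episode below 0.02 m); the arm keeps its last pose, push and grip.
It fails at once if the cam lever is pressed down while the leg is more than 10 mm off the mark (value of joint cam_lever below 0.3 rad and (y of leg_pointer in the frame of length_mark above 0.01 m or y of leg_pointer in the frame of length_mark below -0.01 m)).
It fails at once if the tray is lifted or tipped (height (world z) of tray above 0.02 m or angle between tray's own z axis and vertical above 0.3 rad).
It fails at once if a bystander is moved by more than 20 mm (distance of any of blue_tin, yellow_tin, tape_roll from where it was at the start of the episode above 0.02 m).
It also fails if it takes over 45 s, if anything falls off the work surface, if the arm or the gripper's body presses on something with over 40 N, if the wrist force passes 120 N, or if a joint passes its speed limit or range.

## Working session

There is one attempt and no reset: what is moved stays moved. The work goes in short steps, Python scripts to look and compute and a tool call to move; the robot and the scene stay as the last step left them, time stands still between calls to the robot, and variables do not carry over. Pictures are saved under pics/ and viewed, at most 10 in all, crops included, and the job is handed in when it is done.

Besides the shell and the picture viewer there is one more tool, called as a command line: name --argument value ..., lists and objects as JSON in quotes. carry_out: Moves the arm, as the interface text tells. Its arguments: {"type":"object","properties":{"moves":{"type":"array","items":{"type":"object","properties":{"jaw":{"type":"number"},"dx":{"type":"number"},"dy":{"type":"number"},"dz":{"type":"number"},"yaw":{"type":"number"}}}},"grip_force":{"type":"number"}},"required":["moves"]}

```bash
mkdir -p pics; cat > h.py <<'E'
import numpy as np,cv2
from plant import *
def proj(n,P):
    m=camera_model(n);P=np.atleast_2d(P);K=np.array(m["camera_matrix"]);V=np.array(m["view"])
    c=(V[:3,:3]@P.T).T+V[:3,3];c=c*[1,-1,-1];u=(K@c.T).T;return u[:,:2]/u[:,2:]
def ray(n,px,z):
    m=camera_model(n);px=np.atleast_2d(px).astype(float);K=np.array(m["camera_matrix"]);V=np.array(m["view"])
    d=(np.linalg.inv(K)@np.c_[px,np.ones(len(px))].T).T*[1,-1,-1]
    R=V[:3,:3];o=-R.T@V[:3,3];d=(R.T@d.T).T
    return o+d*((z-o[2])/d[:,2])[:,None]
def snap(n,f):
    im=read_camera(n);cv2.imwrite("pics/"+f,im[:,:,::-1]);return im
E
python3 - <<'E'
from h import *
for n in("top","side"):
    snap(n,n+"0.png");m=camera_model(n);print({k:(np.round(v,4).tolist() if k!='x' else v) for k,v in m.items()})
s=read_state();print(s)
E
```

```text
{'camera_matrix': [[566.6226, 0.0, 322.3726], [0.0, 566.6226, 243.2347], [0.0, 0.0, 1.0]], 'view': [[0.0246, -0.9996, 0.0158, -0.0246], [0.9875, 0.0267, 0.1553, -0.5972], [-0.1557, 0.0117, 0.9877, -1.2984], [0.0, 0.0, 0.0, 1.0]]}
{'camera_matrix': [[533.175, 0.0, 323.5883], [0.0, 533.175, 238.8869], [0.0, 0.0, 1.0]], 'view': [[0.8894, -0.457, 0.009, -0.5198], [0.3089, 0.6154, 0.7252, -0.2441], [-0.3369, -0.6422, 0.6885, -1.0519], [0.0, 0.0, 0.0, 1.0]]}
{'t': 0.1, 'q': array([ 1.02459705e+00,  1.31079972e-01,  1.48916773e+00,  9.69779011e-06,
        1.52300131e+00, -8.53620520e-02]), 'dq': array([-2.37005242e-05, -1.84229587e-03, -1.57234130e-03, -1.66934424e-03,
        1.69917554e-03, -9.08677754e-04]), 'joint_torque': array([ 1.54389977e-04, -5.61341214e+01, -4.93096197e+01,  7.68902223e-02,
        2.91452726e-02,  6.37003154e-06]), 'tool_pos': array([0.26650786, 0.53699021, 0.21769719]), 'orientation': array([-7.17373838e-01, -3.05805223e+00,  2.46802095e-03]), 'force': array([ 0.35895724, -0.25064032, -0.18718494]), 'wrist_torque': array([ 0.03213805,  0.01774744, -0.01821351]), 'gripper_force': 0.0, 'opening': 0.09287456177116388}
```

View pics/top0.png

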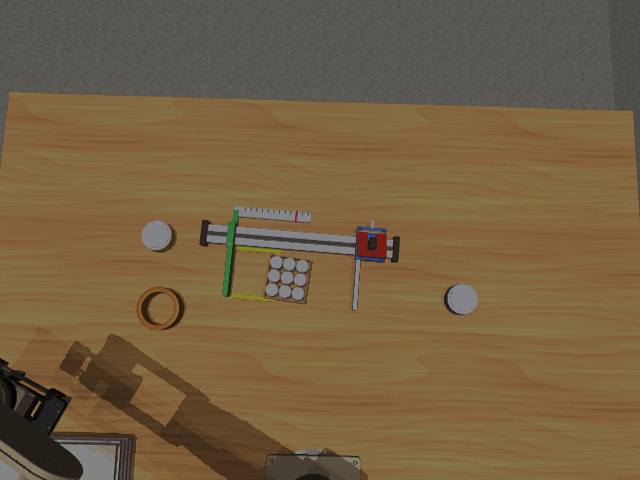

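View pics/side0.png

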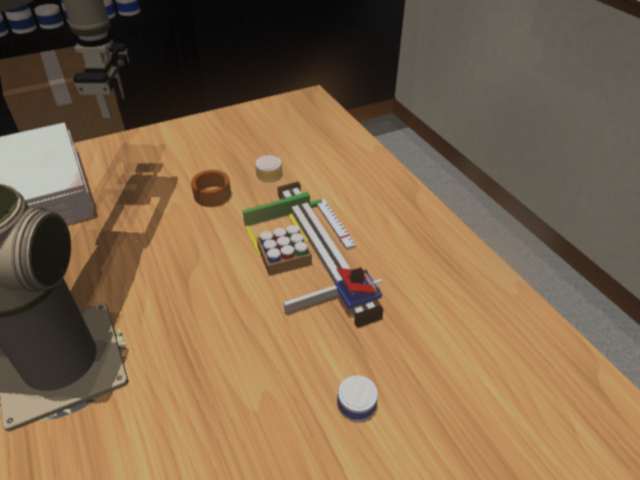

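The top view shows the end blocks at (205,233) and (396,249), the fence at about (230,255), the tray at (288,279), the post at (372,243) and the red mark at (296,216). The bystanders are well clear of the work. I'll measure these with masks.

```bash
python3 - <<'E'
from h import *
im=cv2.imread("pics/top0.png");x0,y0=190,195
c=im[y0:325,x0:410];cv2.imwrite("pics/crop0.png",cv2.resize(c,None,fx=3.6,fy=3.6,interpolation=cv2.INTER_CUBIC))
hsv=cv2.cvtColor(c,cv2.COLOR_BGR2HSV)
def show(nm,lo,hi,z,amin=8):
    m=cv2.inRange(hsv,np.array(lo),np.array(hi))
    n,l,s,ce=cv2.connectedComponentsWithStats(m)
    for i in range(1,n):
        if s[i,4]<amin: continue
        ys,xs=np.where(l==i);r=cv2.minAreaRect(np.c_[xs,ys].astype(np.float32))
        b=cv2.boxPoints(r)+[x0,y0]
        print(nm,s[i,4],np.round(ce[i]+[x0,y0],1),np.round(ray("top",[ce[i]+[x0,y0]],z)[0,:2],4),"box",np.round(ray("top",b,z)[:,:2],4).tolist())
show("green",(45,90,40),(85,255,255),.045)
show("black",(0,0,0),(180,255,45),.032,30)
show("red",(0,170,90),(6,255,255),.011,4)
show("blue",(105,120,40),(130,255,255),.04,10)
show("yellow",(25,150,120),(33,255,255),0,10)
E
```

```text
green 474 [229.1 250.6] [0.5744 0.2109] box [[0.4709, 0.2318], [0.6749, 0.2136], [0.6725, 0.193], [0.4686, 0.2117]]
black 140 [203.9 232.8] [0.6176 0.2755] box [[0.5883, 0.2844], [0.6493, 0.2825], [0.6481, 0.2644], [0.5872, 0.2664]]
black 86 [371.3 243.5] [ 0.6024 -0.1271] box [[0.6181, -0.1164], [0.6186, -0.1357], [0.5894, -0.136], [0.5889, -0.1168]]
black 134 [395.  249.3] [ 0.5901 -0.1842] box [[0.5614, -0.1741], [0.6208, -0.1783], [0.62, -0.1931], [0.5607, -0.1888]]
black 132 [230.8 268.9] [0.5322 0.2067] box [[0.4703, 0.2132], [0.6045, 0.2051], [0.604, 0.1993], [0.4698, 0.2075]]
red 12 [295.7 215.6] [0.6702 0.0576] box [[0.6571, 0.0612], [0.6822, 0.0571], [0.6818, 0.0547], [0.6567, 0.0588]]
red 467 [371.6 245.1] [ 0.602  -0.1298] box [[0.6335, -0.0962], [0.6354, -0.1648], [0.5761, -0.1652], [0.5742, -0.097]]
blue 57 [370.7 228.5] [ 0.6378 -0.1243] box [[0.6404, -0.0914], [0.6423, -0.1611], [0.6326, -0.1612], [0.6307, -0.0915]]
blue 27 [370.6 235.9] [ 0.6196 -0.1244] box [[0.6241, -0.118], [0.6245, -0.1348], [0.61, -0.135], [0.6095, -0.1182]]
blue 103 [366.1 256.3] [ 0.5701 -0.1141] box [[0.579, -0.0677], [0.6112, -0.0894], [0.564, -0.158], [0.5322, -0.1361]]
yellow 159 [259.2 249.8] [0.5846 0.1445] box [[0.5838, 0.1995], [0.5944, 0.1988], [0.5854, 0.0926], [0.5748, 0.0933]]
yellow 157 [249.6 297.2] [0.4683 0.1627] box [[0.4664, 0.2103], [0.4768, 0.21], [0.4705, 0.1007], [0.4601, 0.1012]]
```

View pics/crop0.png

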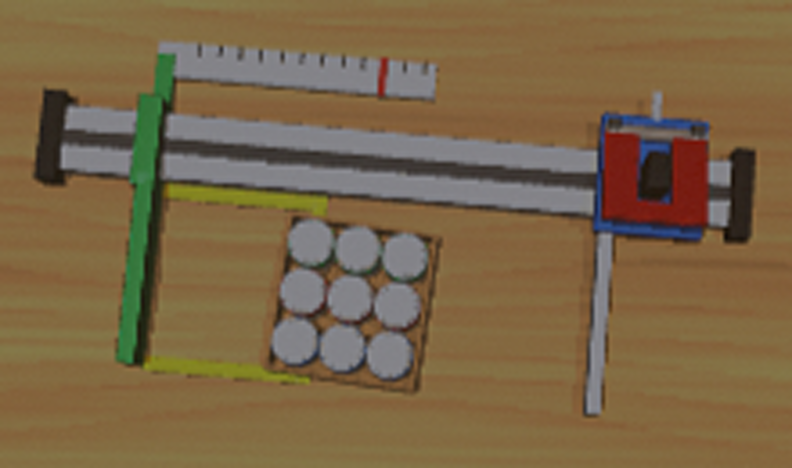

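The crop shows the tray turned about 0.06 rad relative to the rail, and the mark at crop pixel (383,78). My plan is to set the fingers about 60 mm apart along jig x and push with both tips, which should square the tray. First I compute the tray pose and turn the tool.

```bash
cat >> h.py <<'E'
TH=-0.0598; C=np.array([.6065,.0457]); EX=np.array([np.cos(TH),np.sin(TH)]); EY=np.array([-np.sin(TH),np.cos(TH)])
def jig(p): d=np.atleast_2d(p)[:,:2]-C; return np.c_[d@EX,d@EY]
def st():
    from scipy.spatial.transform import Rotation as R
    s=read_state();M=R.from_rotvec(s["orientation"]).as_matrix()
    print("t",round(s["t"],2),"tcp",np.round(s["tool_pos"],4),"jig",np.round(jig(s["tool_pos"])[0],4),"F",np.round(s["force"],1),"open",round(s["opening"],4),"gf",round(s["gripper_force"],1),"yangle-jigx",round(np.arctan2(M[1,1],M[0,1])-TH,4),"tilt",np.round(M[:,2],3),"q",np.round(s["q"],2))
    return s,M
E
python3 - <<'E'
from h import *
st()
k=np.array([[293,215],[440,237],[417,391],[270,372]])/3.6+[190,195]
w=ray("top",k,.034);print(np.round(jig(w),4),jig(w).mean(0))
print("post",jig(ray("top",[371.3,243.5],.085)), "mark",jig(ray("top",[295.7,215.6],.011)),"pointer",jig(ray("top",np.array([[657,92]])/3.6+[190,195],.04)))
print("blocks",jig(ray("top",[[203.9,232.8],[395,249.3]],.03)))
E
```

```text
t 0.1 tcp [0.2665 0.537  0.2177] jig [-0.3687  0.4701] F [ 0.4 -0.3 -0.2] open 0.0929 gf 0.0 yangle-jigx 1.1698 tilt [-0.001 -0.001 -1.   ] q [ 1.02  0.13  1.49  0.    1.52 -0.09]
[[-0.0417  0.0635]
 [-0.0479 -0.0348]
 [-0.1504 -0.0287]
 [-0.1463  0.0683]] [-0.09658401  0.01707759]
post [[-0.00238753 -0.16785782]] mark [[0.06287996 0.01561596]] pointer [[ 0.06101649 -0.17081385]]
blocks [[-0.00228933  0.23044656]
 [-0.00243826 -0.23066665]]
```

carry_out --moves '[{"jaw": 0.06,"yaw": 0.17},{"jaw": 0.06,"yaw": 0.17},{"jaw": 0.06,"yaw": 0.17},{"jaw": 0.06,"yaw": 0.17},{"jaw": 0.06,"yaw": 0.17},{"jaw": 0.06,"yaw": 0.17},{"jaw": 0.06,"yaw": 0.15},{"jaw": 0.06}]' --grip_force 30

```text
invalid input at $.moves[0]: expected keys jaw, dx, dy, dz, yaw
```

```bash
python3 -c "
from h import *
st()"
```

```text
t 0.1 tcp [0.2665 0.537  0.2177] jig [-0.3687  0.4701] F [ 0.4 -0.3 -0.2] open 0.0929 gf 0.0 yangle-jigx 1.1698 tilt [-0.001 -0.001 -1.   ] q [ 1.02  0.13  1.49  0.    1.52 -0.09]
```

carry_out --moves '[{"jaw": 0.06,"dx": 0,"dy": 0,"dz": 0,"yaw": 0.17},{"jaw": 0.06,"dx": 0,"dy": 0,"dz": 0,"yaw": 0.17},{"jaw": 0.06,"dx": 0,"dy": 0,"dz": 0,"yaw": 0.17},{"jaw": 0.06,"dx": 0,"dy": 0,"dz": 0,"yaw": 0.17},{"jaw": 0.06,"dx": 0,"dy": 0,"dz": 0,"yaw": 0.17},{"jaw": 0.06,"dx": 0,"dy": 0,"dz": 0,"yaw": 0.17},{"jaw": 0.06,"dx": 0,"dy": 0,"dz": 0,"yaw": 0.15},{"jaw": 0.06,"dx": 0,"dy": 0,"dz": 0,"yaw": 0}]' --grip_force 30

```text
t: 1.1
tool_pos: [0.2666, 0.5372, 0.2181]
orientation: [2.286, 2.155, -0.001]
force: [-0.7, -0.8, -0.1]
opening: 0.0601
gripper_force: 0.0
```

```bash
python3 -c "
from h import *
st()"
```

```text
t 1.1 tcp [0.2666 0.5372 0.2181] jig [-0.3686  0.4703] F [-0.7 -0.8 -0.1] open 0.0601 gf 0.0 yangle-jigx 0.0008 tilt [-0.    -0.001 -1.   ] q [ 1.02  0.13  1.49 -0.    1.52  1.08]
```

carry_out --moves '[{"jaw": 0.06,"dx": -0.052,"dy": 0.028,"dz": 0,"yaw": 0},{"jaw": 0.06,"dx": -0.052,"dy": 0.028,"dz": 0,"yaw": 0},{"jaw": 0.06,"dx": -0.052,"dy": 0.028,"dz": 0,"yaw": 0},{"jaw": 0.06,"dx": -0.052,"dy": 0.028,"dz": 0,"yaw": 0},{"jaw": 0.06,"dx": -0.052,"dy": 0.028,"dz": 0,"yaw": 0},{"jaw": 0.06,"dx": -0.052,"dy": 0.028,"dz": 0,"yaw": 0},{"jaw": 0.06,"dx": -0.052,"dy": 0.028,"dz": 0,"yaw": 0},{"jaw": 0.06,"dx": -0.052,"dy": 0.028,"dz": 0,"yaw": 0}]'

```text
t: 2.1
tool_pos: [0.4659, 0.1069, 0.2187]
orientation: [2.282, 2.159, 0.001]
force: [0.2, 0.1, -0.0]
opening: 0.0598
gripper_force: 0.0
```

carry_out --moves '[{"jaw": 0.06,"dx": -0.05,"dy": 0.02,"dz": 0,"yaw": 0},{"jaw": 0.06,"dx": -0.05,"dy": 0.02,"dz": 0,"yaw": 0},{"jaw": 0.06,"dx": -0.02,"dy": 0.005,"dz": 0.04,"yaw": 0},{"jaw": 0.06,"dx": 0,"dy": 0,"dz": 0.04,"yaw": 0},{"jaw": 0.06,"dx": 0,"dy": 0,"dz": 0,"yaw": 0},{"jaw": 0.06,"dx": 0,"dy": 0,"dz": 0,"yaw": 0}]'

```text
t: 2.85
tool_pos: [0.5037, -0.0135, 0.1401]
orientation: [2.284, 2.156, 0.001]
force: [-0.7, 0.3, 1.3]
opening: 0.06
gripper_force: 0.0
```

```bash
python3 -c "
from h import *
st()"
```

```text
t 2.85 tcp [ 0.5037 -0.0135  0.1401] jig [-0.0991 -0.0653] F [-0.7  0.3  1.3] open 0.06 gf 0.0 yangle-jigx 0.0018 tilt [ 0.001 -0.    -1.   ] q [-0.13 -0.08  1.85  0.    1.37 -0.07]
```

carry_out --moves '[{"jaw": 0.06,"dx": 0,"dy": 0,"dz": 0.05,"yaw": 0},{"jaw": 0.06,"dx": 0,"dy": 0,"dz": 0.05,"yaw": 0},{"jaw": 0.06,"dx": 0,"dy": 0,"dz": 0.024,"yaw": 0},{"jaw": 0.06,"dx": 0,"dy": 0,"dz": 0,"yaw": 0},{"jaw": 0.06,"dx": 0.01,"dy": 0,"dz": 0,"yaw": 0},{"jaw": 0.06,"dx": 0.01,"dy": 0,"dz": 0,"yaw": 0},{"jaw": 0.06,"dx": 0.005,"dy": 0,"dz": 0,"yaw": 0},{"jaw": 0.06,"dx": 0.005,"dy": 0,"dz": 0,"yaw": 0}]'

```text
t: 3.85
tool_pos: [0.5065, 0.0159, 0.016]
orientation: [2.284, 2.152, 0.002]
force: [1.4, -5.7, 2.9]
opening: 0.06
gripper_force: 2.6
```

carry_out --moves '[{"jaw": 0.06,"dx": 0.006,"dy": 0.001,"dz": 0,"yaw": 0},{"jaw": 0.06,"dx": 0.006,"dy": 0.001,"dz": 0,"yaw": 0},{"jaw": 0.06,"dx": 0.006,"dy": 0.001,"dz": 0,"yaw": 0},{"jaw": 0.06,"dx": 0.006,"dy": 0.001,"dz": 0,"yaw": 0},{"jaw": 0.06,"dx": 0.006,"dy": 0.001,"dz": 0,"yaw": 0},{"jaw": 0.06,"dx": 0.006,"dy": 0.001,"dz": 0,"yaw": 0},{"jaw": 0.06,"dx": 0.006,"dy": 0.001,"dz": 0,"yaw": 0},{"jaw": 0.06,"dx": 0.006,"dy": 0.001,"dz": 0,"yaw": 0}]'

```text
t: 4.85
tool_pos: [0.5168, 0.0624, 0.0159]
orientation: [2.285, 2.152, -0.001]
force: [-2.0, -8.6, 8.8]
opening: 0.06
gripper_force: 4.5
```

```bash
python3 -c "
from h import *
st()
im=snap('side','side1.png')
im=snap('top','top1.png')
cv2.imwrite('pics/c1.png',np.vstack([cv2.resize(cv2.imread('pics/top1.png')[195:325,190:410],(660,390)),cv2.resize(cv2.imread('pics/side1.png')[180:290,230:450],(420,210))[:, :].copy() if 0 else cv2.resize(cv2.imread('pics/side1.png')[190:260,230:450],(660,210))]))"
```

```text
t 4.85 tcp [0.5168 0.0624 0.0159] jig [-0.0906  0.0113] F [-2.  -8.6  8.8] open 0.06 gf 4.5 yangle-jigx -0.0001 tilt [ 0.001 -0.003 -1.   ] q [ 0.02  0.12  1.89 -0.    1.13  0.08]
```

View pics/c1.png

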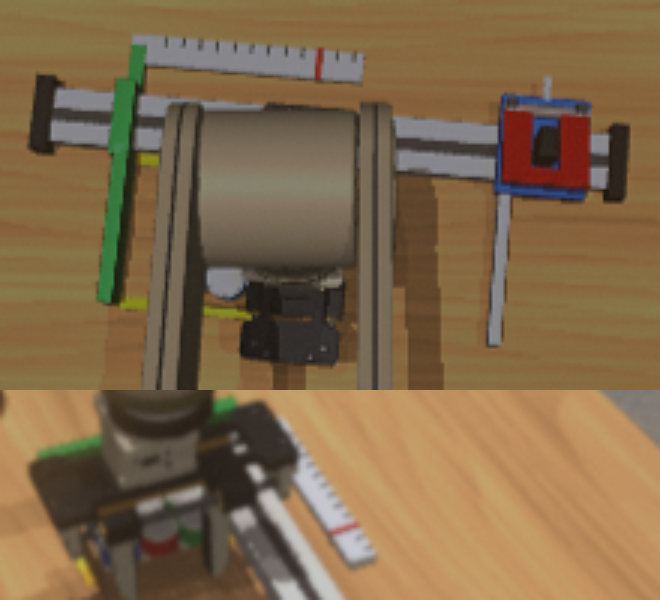

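The wrist hides most of the tray, but the side strip shows both fingertips square on its back wall. I'll keep pushing; about 39 mm remain.

carry_out --moves '[{"jaw": 0.06,"dx": 0.006,"dy": 0.001,"dz": 0,"yaw": 0},{"jaw": 0.06,"dx": 0.006,"dy": 0.001,"dz": 0,"yaw": 0},{"jaw": 0.06,"dx": 0.006,"dy": 0.001,"dz": 0,"yaw": 0},{"jaw": 0.06,"dx": 0.006,"dy": 0.001,"dz": 0,"yaw": 0},{"jaw": 0.06,"dx": 0.005,"dy": 0.001,"dz": 0,"yaw": 0},{"jaw": 0.06,"dx": 0,"dy": 0,"dz": 0,"yaw": 0}]'

```text
t: 5.7
tool_pos: [0.5233, 0.0918, 0.0156]
orientation: [2.285, 2.153, 0.0]
force: [0.0, -4.3, 3.2]
opening: 0.0603
gripper_force: 2.3
```

carry_out --moves '[{"jaw": 0.06,"dx": 0.002,"dy": 0,"dz": 0,"yaw": 0},{"jaw": 0.06,"dx": 0.002,"dy": 0,"dz": 0,"yaw": 0},{"jaw": 0.06,"dx": 0.002,"dy": 0,"dz": 0,"yaw": 0}]'

```text
t: 6.08
tool_pos: [0.5237, 0.0972, 0.0156]
orientation: [2.285, 2.152, -0.001]
force: [0.2, -8.0, 4.5]
opening: 0.0599
gripper_force: 3.6
```

```bash
python3 -c "
from h import *
st()"
```

```text
t 6.08 tcp [0.5237 0.0972 0.0156] jig [-0.0857  0.0465] F [ 0.2 -8.   4.5] open 0.0599 gf 3.6 yangle-jigx -0.0003 tilt [ 0.001 -0.002 -1.   ] q [ 0.09  0.15  1.86 -0.    1.13  0.15]
```

carry_out --moves '[{"jaw": 0.06,"dx": 0.002,"dy": 0,"dz": 0,"yaw": 0},{"jaw": 0.06,"dx": 0.002,"dy": 0,"dz": 0,"yaw": 0},{"jaw": 0.06,"dx": 0,"dy": 0,"dz": 0,"yaw": 0}]'

```text
t: 6.45
tool_pos: [0.5239, 0.0999, 0.0156]
orientation: [2.284, 2.151, -0.003]
force: [-0.4, -13.7, 6.7]
opening: 0.0603
gripper_force: 7.1
```

carry_out --moves '[{"jaw": 0.06,"dx": 0.002,"dy": 0,"dz": 0,"yaw": 0},{"jaw": 0.06,"dx": 0,"dy": 0,"dz": 0,"yaw": 0}]'

```text
t: 6.7
tool_pos: [0.524, 0.0999, 0.0156]
orientation: [2.283, 2.15, -0.007]
force: [-1.3, -23.0, 8.3]
opening: 0.0601
gripper_force: 11.9
```

The push force rose to 23 N with no further motion, so the tray is flush. I'll back off, lift, turn by −1.571 rad and check.

carry_out --moves '[{"jaw": 0.06,"dx": -0.01,"dy": 0,"dz": 0,"yaw": 0},{"jaw": 0.06,"dx": -0.03,"dy": 0,"dz": 0,"yaw": 0},{"jaw": 0.06,"dx": 0,"dy": 0,"dz": -0.045,"yaw": 0},{"jaw": 0.06,"dx": -0.03,"dy": 0,"dz": -0.05,"yaw": 0},{"jaw": 0.06,"dx": -0.05,"dy": 0,"dz": -0.035,"yaw": 0},{"jaw": 0.06,"dx": 0,"dy": 0,"dz": 0,"yaw": -0.18},{"jaw": 0.06,"dx": 0,"dy": 0,"dz": 0,"yaw": -0.18},{"jaw": 0.06,"dx": 0,"dy": 0,"dz": 0,"yaw": -0.18}]'

```text
t: 7.7
tool_pos: [0.516, -0.0154, 0.1447]
orientation: [-1.622, -2.69, -0.001]
force: [0.5, 0.1, 0.8]
opening: 0.0597
gripper_force: 0.0
```

carry_out --moves '[{"jaw": 0.05,"dx": 0,"dy": 0,"dz": 0,"yaw": -0.18},{"jaw": 0.05,"dx": 0,"dy": 0,"dz": 0,"yaw": -0.18},{"jaw": 0.05,"dx": 0,"dy": 0,"dz": 0,"yaw": -0.18},{"jaw": 0.05,"dx": 0,"dy": 0,"dz": 0,"yaw": -0.18},{"jaw": 0.05,"dx": 0,"dy": 0,"dz": 0,"yaw": -0.18},{"jaw": 0.05,"dx": 0,"dy": 0,"dz": 0,"yaw": -0.131},{"jaw": 0.05,"dx": 0,"dy": 0,"dz": 0,"yaw": 0}]'

```text
t: 8.57
tool_pos: [0.516, -0.0152, 0.1446]
orientation: [-0.095, -3.14, -0.001]
force: [-0.5, 0.3, -0.4]
opening: 0.0499
gripper_force: 0.0
```

```bash
python3 -c "
from h import *
st()"
```

```text
t 8.57 tcp [ 0.516  -0.0152  0.1446] jig [-0.0867 -0.0662] F [-0.5  0.3 -0.4] open 0.0499 gf 0.0 yangle-jigx 1.5702 tilt [-0.  0. -1.] q [-0.13 -0.05  1.81  0.    1.38 -1.64]
```

carry_out --moves '[{"jaw": 0.05,"dx": -0.03,"dy": -0.035,"dz": 0,"yaw": 0},{"jaw": 0.05,"dx": -0.03,"dy": -0.035,"dz": 0,"yaw": 0},{"jaw": 0.05,"dx": -0.03,"dy": -0.033,"dz": 0,"yaw": 0},{"jaw": 0.05,"dx": 0,"dy": 0,"dz": 0,"yaw": 0},{"jaw": 0.05,"dx": 0,"dy": 0,"dz": 0,"yaw": 0}]'

```text
t: 9.2
tool_pos: [0.5993, -0.1232, 0.1442]
orientation: [-0.097, -3.139, -0.001]
force: [-0.1, 0.5, 0.4]
opening: 0.0498
gripper_force: 0.0
```

```bash
python3 -c "
from h import *
st()
im=snap('side','side2.png')
im=snap('top','top2.png')
cv2.imwrite('pics/c2.png',np.vstack([cv2.resize(cv2.imread('pics/top2.png')[200:310,190:410],(600,300)),cv2.resize(cv2.imread('pics/side2.png')[220:330,230:450],(600,300))]))"
```

```text
t 9.2 tcp [ 0.5993 -0.1232  0.1442] jig [ 0.0029 -0.1691] F [-0.1  0.5  0.4] open 0.0498 gf 0.0 yangle-jigx 1.5686 tilt [-0.001  0.001 -1.   ] q [-0.29  0.21  1.54  0.    1.4  -1.8 ]
```

View pics/c2.png

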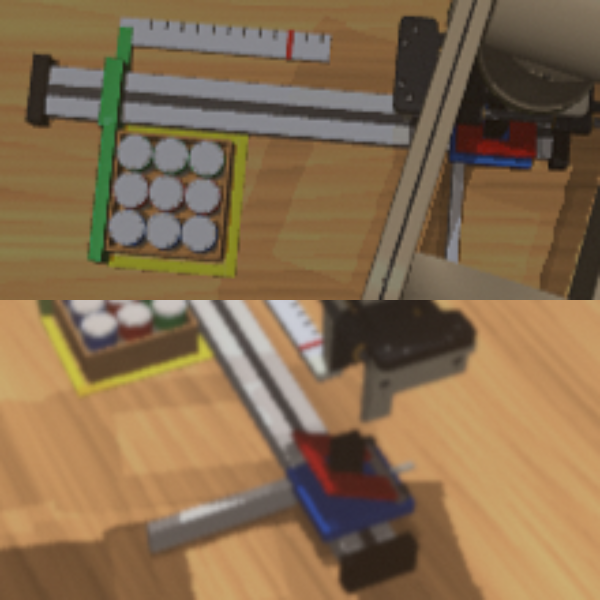

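The tray is flush and centred in the yellow outline. In the side view the open fingers are above the post (about (350,450) in the crop). I descend to a tip height of about 81 mm, which stays above the open lever, and grip.

carry_out --moves '[{"jaw": 0.05,"dx": 0,"dy": 0,"dz": 0.03,"yaw": 0},{"jaw": 0.05,"dx": 0,"dy": 0,"dz": 0.025,"yaw": 0},{"jaw": 0.05,"dx": 0,"dy": 0,"dz": 0.008,"yaw": 0},{"jaw": 0.05,"dx": 0,"dy": 0,"dz": 0,"yaw": 0}]'

```text
t: 9.8
tool_pos: [0.5994, -0.1231, 0.0817]
orientation: [-0.093, -3.14, -0.0]
force: [-0.5, -0.0, -0.5]
opening: 0.0501
gripper_force: 0.0
```

carry_out --moves '[{"jaw": 0.01,"dx": 0,"dy": 0,"dz": 0,"yaw": 0},{"jaw": 0.01,"dx": 0,"dy": 0,"dz": 0,"yaw": 0},{"jaw": 0.01,"dx": 0,"dy": 0,"dz": 0,"yaw": 0},{"jaw": 0.01,"dx": 0,"dy": 0,"dz": 0,"yaw": 0},{"jaw": 0.01,"dx": 0,"dy": 0,"dz": 0,"yaw": 0}]' --grip_force 25

```text
t: 10.42
tool_pos: [0.6, -0.1233, 0.082]
orientation: [0.094, 3.14, 0.001]
force: [-0.3, 3.4, 3.0]
opening: 0.0154
gripper_force: 25.0
```

```bash
python3 -c "
from h import *
st()"
```

```text
t 10.43 tcp [ 0.6    -0.1233  0.082 ] jig [ 0.0036 -0.1691] F [-0.3  3.4  3. ] open 0.0154 gf 25.0 yangle-jigx 1.571 tilt [ 0.     0.001 -1.   ] q [-0.29  0.26  1.59  0.    1.29 -1.8 ]
```

carry_out --moves '[{"jaw": 0.01,"dx": 0,"dy": 0.015,"dz": 0,"yaw": 0},{"jaw": 0.01,"dx": 0,"dy": 0.025,"dz": 0,"yaw": 0},{"jaw": 0.01,"dx": 0,"dy": 0.03,"dz": 0,"yaw": 0},{"jaw": 0.01,"dx": 0,"dy": 0.03,"dz": 0,"yaw": 0},{"jaw": 0.01,"dx": 0,"dy": 0.03,"dz": 0,"yaw": 0},{"jaw": 0.01,"dx": 0,"dy": 0.03,"dz": 0,"yaw": 0},{"jaw": 0.01,"dx": 0,"dy": 0.015,"dz": 0,"yaw": 0},{"jaw": 0.01,"dx": 0,"dy": 0.005,"dz": 0,"yaw": 0}]'

```text
t: 11.42
tool_pos: [0.6105, 0.0565, 0.082]
orientation: [0.092, 3.14, -0.001]
force: [-2.5, -4.0, 5.7]
opening: 0.0155
gripper_force: 25.0
```

carry_out --moves '[{"jaw": 0.01,"dx": 0,"dy": 0,"dz": 0,"yaw": 0},{"jaw": 0.01,"dx": 0,"dy": 0,"dz": 0,"yaw": 0}]'

```text
t: 11.68
tool_pos: [0.6105, 0.0553, 0.082]
orientation: [-0.095, -3.14, 0.001]
force: [-1.6, -1.8, 5.2]
opening: 0.016
gripper_force: 25.0
```

```bash
python3 -c "
from h import *
st()
im=snap('side','side3.png')
im=snap('top','top3.png')
cv2.imwrite('pics/c3.png',np.vstack([cv2.resize(cv2.imread('pics/top3.png')[200:310,190:410],(600,300)),cv2.resize(cv2.imread('pics/side3.png')[210:270,290:410],(600,300),interpolation=cv2.INTER_CUBIC)]))"
```

```text
t 11.68 tcp [0.6105 0.0553 0.082 ] jig [0.0034 0.0098] F [-1.6 -1.8  5.2] open 0.016 gf 25.0 yangle-jigx 1.5703 tilt [-0. -0. -1.] q [ 0.01  0.27  1.59 -0.    1.29 -1.5 ]
```

View pics/c3.png

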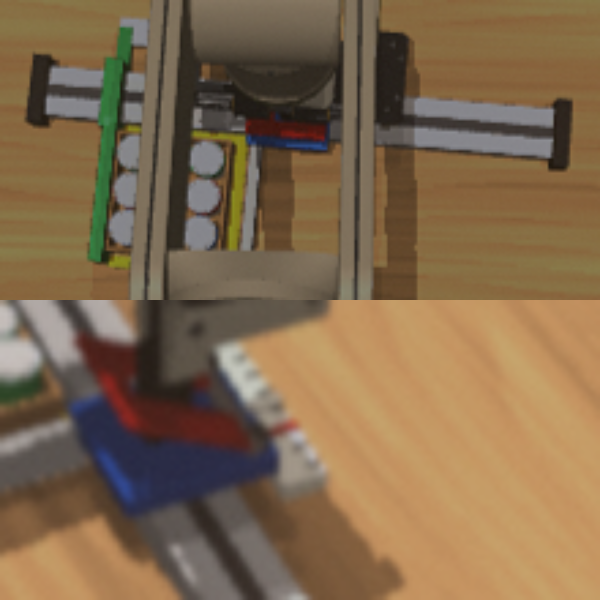

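```bash
python3 - <<'E'
from h import *
for f in("side0","side2","side3"):
    im=cv2.imread(f"pics/{f}.png");hsv=cv2.cvtColor(im,cv2.COLOR_BGR2HSV)
    m=cv2.inRange(hsv,np.array((0,100,90)),np.array((8,255,255)))|cv2.inRange(hsv,np.array((172,100,90)),np.array((180,255,255)))
    m[:215]=0;m[250:]=0;m[:,:338]=0;m[:,365:]=0
    ys,xs=np.where(m>0);print(f,"mark n",len(xs),jig(ray("side",[[xs.mean(),ys.mean()]],.011)) if len(xs) else '')
    b=cv2.inRange(hsv,np.array((105,120,30)),np.array((130,255,255)));b[:225]=0;b[:,:290]=0;b[330:]=0;b[:,400:]=0
    ys,xs=np.where(b>0)
    i=xs.argmax();print(" blue rightmost",xs[i],ys[xs==xs[i]].min(),jig(ray("side",[[xs[i]+.5,ys[xs==xs[i]].min()]],.04)),"n",len(xs),"centroid",jig(ray("side",[[xs.mean(),ys.mean()]],.03)))
print("expected mark px/pointer px", )
w=lambda x,y,z:np.r_[C+EX*x+EY*y,z]
print(proj("side",[w(.06,.0156,.011),w(.06,.0098,.04),w(.045,.0098,.04),w(0.06,-.17,.04)]))
bl=cv2.imread("pics/side0.png")
E
python3 -c "
import cv2
a=cv2.imread('pics/side3.png')[210:255,325:370];b=cv2.imread('pics/side2.png')[265:310,350:395]
cv2.imwrite('pics/c4.png',cv2.resize(cv2.hconcat([a,b]),None,fx=8,fy=8,interpolation=cv2.INTER_CUBIC))"
```

```text
side0 mark n 10 [[0.06644653 0.0168611 ]]
 blue rightmost 380 293 [[ 0.04464825 -0.20225461]] n 94 centroid [[-0.01592113 -0.16847753]]
side2 mark n 6 [[0.06121346 0.01689562]]
 blue rightmost 352 302 [[-0.02113695 -0.2008777 ]] n 76 centroid [[-0.02534944 -0.17466825]]
side3 mark n 10 [[0.07038285 0.01712711]]
 blue rightmost 319 246 [[-0.01778962 -0.0191294 ]] n 62 centroid [[-0.02421493  0.00507727]]
expected mark px/pointer px
[[342.94478452 236.6332381 ]
 [344.38435278 229.37366974]
 [338.73003815 231.03961728]
 [379.71413243 280.53333958]]
```

View pics/c4.png

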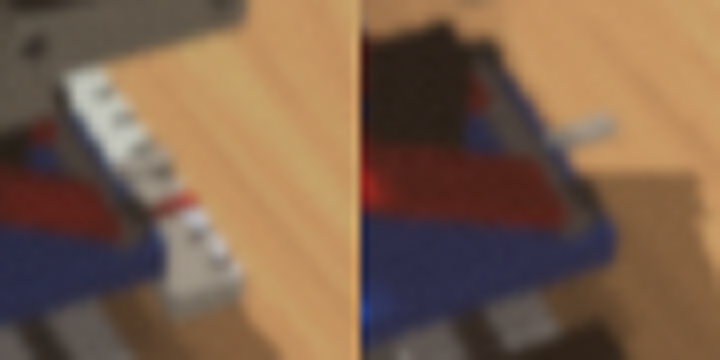

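```bash
python3 - <<'E'
from h import *
print(jig(ray("side",[[345,240],[381.9,293.1],[381.25,281],[343.75,229.4]],.04)), jig(ray("side",[[325+178/8,210+204/8]],.011)))
E
```

```text
[[ 0.04544061 -0.02425811]
 [ 0.04726184 -0.20368639]
 [ 0.06243368 -0.17253511]
 [ 0.05855666  0.01031679]] [[0.07145605 0.01510272]]
```

Both cameras put the leg about 6 mm short of the mark, so I nudge it and hold.

carry_out --moves '[{"jaw": 0.01,"dx": 0,"dy": 0.003,"dz": 0,"yaw": 0},{"jaw": 0.01,"dx": 0,"dy": 0.003,"dz": 0,"yaw": 0},{"jaw": 0.01,"dx": 0,"dy": 0,"dz": 0,"yaw": 0},{"jaw": 0.01,"dx": 0,"dy": 0,"dz": 0,"yaw": 0},{"jaw": 0.01,"dx": 0,"dy": 0,"dz": 0,"yaw": 0},{"jaw": 0.01,"dx": 0,"dy": 0,"dz": 0,"yaw": 0}]' --grip_force 15

```text
t: 12.52
tool_pos: [0.6108, 0.061, 0.0819]
orientation: [-0.095, -3.14, 0.001]
force: [-3.6, -3.1, 6.3]
opening: 0.0158
gripper_force: 15.0
```

```bash
python3 -c "
from h import *
st()
snap('side','side4.png')
a=cv2.imread('pics/side4.png')[210:255,310:370]
cv2.imwrite('pics/c5.png',cv2.resize(a,None,fx=8,fy=8,interpolation=cv2.INTER_CUBIC))"
```

```text
t 12.53 tcp [0.6108 0.061  0.0819] jig [0.0033 0.0155] F [-3.6 -3.1  6.3] open 0.0158 gf 15.0 yangle-jigx 1.57 tilt [-0. -0. -1.] q [ 0.02  0.27  1.59 -0.    1.29 -1.49]
```

View pics/c5.png

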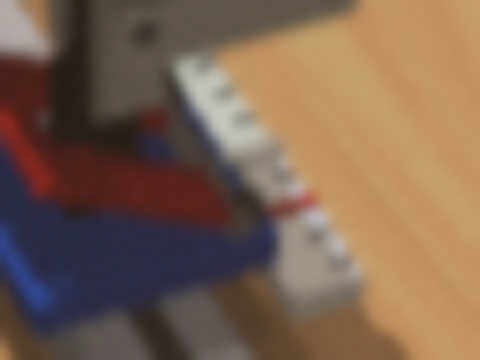

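The lever is still open and the carriage corner at (344,239) matches the expected spot at the mark. Now I press the lever down along the post.

carry_out --moves '[{"jaw": 0.01,"dx": 0,"dy": 0,"dz": 0.006,"yaw": 0},{"jaw": 0.01,"dx": 0,"dy": 0,"dz": 0.006,"yaw": 0},{"jaw": 0.01,"dx": 0,"dy": 0,"dz": 0.006,"yaw": 0},{"jaw": 0.01,"dx": 0,"dy": 0,"dz": 0.006,"yaw": 0},{"jaw": 0.01,"dx": 0,"dy": 0,"dz": 0.005,"yaw": 0},{"jaw": 0.01,"dx": 0,"dy": 0,"dz": 0.002,"yaw": 0},{"jaw": 0.01,"dx": 0,"dy": 0,"dz": 0,"yaw": 0}]'

```text
t: 13.45
tool_pos: [0.6164, 0.0609, 0.0574]
orientation: [0.095, 3.128, -0.0]
force: [-2.6, -3.9, 29.8]
opening: 0.0158
gripper_force: 18.8
```

```bash
python3 -c "
from h import *
st()"
```

```text
t 13.45 tcp [0.6164 0.0609 0.0574] jig [0.0089 0.0158] F [-2.6 -3.9 29.8] open 0.0158 gf 18.8 yangle-jigx 1.57 tilt [ 0.012 -0.    -1.   ] q [ 0.02  0.3   1.6  -0.    1.23 -1.49]
```

The tip drifted 6 mm outward and is still 8 mm high. I reduce the grip so it slides more easily, shift toward the robot and press further.

carry_out --moves '[{"jaw": 0.01,"dx": 0.003,"dy": 0,"dz": 0,"yaw": 0},{"jaw": 0.01,"dx": 0.003,"dy": 0,"dz": 0.003,"yaw": 0},{"jaw": 0.01,"dx": 0.002,"dy": 0,"dz": 0.003,"yaw": 0},{"jaw": 0.01,"dx": 0,"dy": 0,"dz": 0,"yaw": 0}]' --grip_force 7

```text
t: 13.95
tool_pos: [0.6091, 0.0612, 0.0497]
orientation: [0.095, 3.127, -0.0]
force: [9.2, -3.4, 14.8]
opening: 0.0162
gripper_force: 9.9
```

```bash
python3 -c "
from h import *
st()"
```

```text
t 13.95 tcp [0.6091 0.0612 0.0497] jig [0.0017 0.0157] F [ 9.2 -3.4 14.8] open 0.0162 gf 9.9 yangle-jigx 1.5697 tilt [ 0.013 -0.001 -1.   ] q [ 0.02  0.29  1.63 -0.    1.21 -1.49]
```

Nearly closed at 49.7 mm. One firmer press will seat it.

carry_out --moves '[{"jaw": 0.01,"dx": 0,"dy": 0,"dz": 0.003,"yaw": 0},{"jaw": 0.01,"dx": 0,"dy": 0,"dz": 0.002,"yaw": 0},{"jaw": 0.01,"dx": 0,"dy": 0,"dz": 0,"yaw": 0},{"jaw": 0.01,"dx": 0,"dy": 0,"dz": 0,"yaw": 0}]' --grip_force 10

```text
t: 14.45
tool_pos: [0.6095, 0.0616, 0.0485]
orientation: [0.095, 3.126, 0.0]
force: [-6.2, -3.4, 44.2]
opening: 0.0159
gripper_force: 28.7
```

```bash
python3 -c "
from h import *
st()
snap('side','side5.png')
a=cv2.imread('pics/side5.png')[190:265,280:380]
cv2.imwrite('pics/c6.png',cv2.resize(a,None,fx=7,fy=7,interpolation=cv2.INTER_CUBIC))"
```

```text
t 14.45 tcp [0.6095 0.0616 0.0485] jig [0.002 0.016] F [-6.2 -3.4 44.2] open 0.0159 gf 28.7 yangle-jigx 1.5701 tilt [ 0.014 -0.    -1.   ] q [ 0.02  0.29  1.63 -0.    1.21 -1.49]
```

View pics/c6.png

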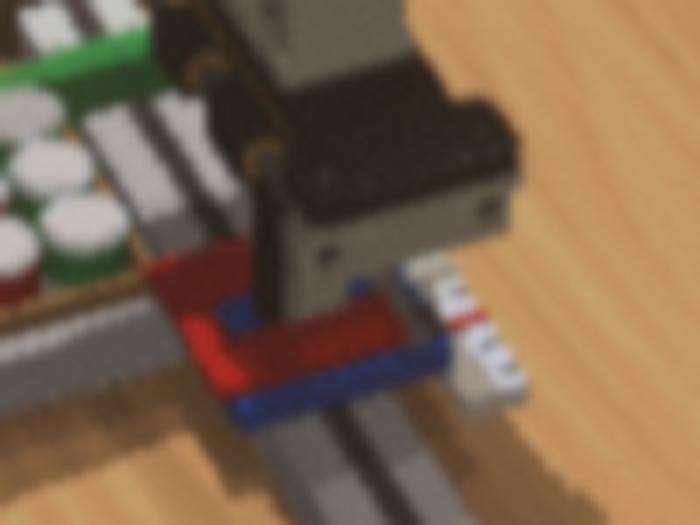

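The lever lies flat on the carriage, with the press bottomed out at 44 N. The post is still gripped, the leg is at the mark and the tray is undisturbed, so I hand in.

```bash
python3 -c "
from plant import *
print(close_job())"
```

```text
the job is handed in; nothing more can be done
None
```

I handed the job in at about 14.5 s: the tray is flush against the fence, the stop leg is held by its post at the length mark (within about 2 mm by my measurements), and the lever is pressed flat; the judge returned no verdict.

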